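# Open the filter canister on the breathing-apparatus bench

## Robot

A 6-joint arm with a two-finger parallel gripper is mounted at the origin on the work surface. World frame = base frame: x ahead of the robot, y to its left, z up, the work surface at z = 0. Lengths are in m, angles in degrees, forces in N, time in s.
With the tool pointing down it reaches from about 0.375 to 0.9 m from the base axis. Payload 3.1 kg.
Tool frame: the origin (TCP) lies on the centre line of the jaws, within the pads' length; the fingertips stand 25 mm ahead of it and the grasp point (between the pads) lies 6 mm ahead of it; z points along the fingers, y is the line along which they close (so a half turn about z gives the same grasp; the last joint's range is limited). The gripper opens to 87 mm and grips with 3 to 60 N. Pads are 19 mm wide; open, the fingers measure 117 mm over their backs; the gripper's body (75 mm by 190 mm) begins 51 mm behind the grasp point.
Start: joints at [58.184, 30.224, 82.088, -0, 67.689, -10.227], TCP at [0.23, 0.581, 0.248] pointing down, gripper open.
Joint ranges: [-176.69, 176.69], [-43.24, 126.21], [12.49, 139.97], [-82, 262], [0, 151.66], [-163.58, 163.58]. Speed limits (degrees/s): [159.86, 159.86, 180, 180, 180, 180].

## Interface

Orientations are given as a 3x3 rotation matrix whose columns are the frame's x, y, z axes.
In Python, from rig import bot, cams, models gives the robot as it stands. The module is installed in compiled form; this text tells all that it offers.
- The arm moves only by the shell command python3 -m handwheel 'ROWS' [OPENING]. ROWS is JSON, a list of rows, each a list of 6 numbers: the shift along the world's x, y, z each as a share of 1 m, from -1 to 1, then the turn, a rotation vector about the world's x, y, z each as a share of 2 rad, from -1 to 1. In form: [[dx, dy, dz, wx, wy, wz], ...]. A call has exactly 8 rows; each row is the pose to reach, as a shift and turn from the pose commanded when the call began; what a row does not reach only later rows make up. A row lasts 1/12 s, in which the tool goes at most 41.7 mm and 7.16 degrees, less where a joint would pass 70% of its speed; a pose out of reach is approached as far as the arm can. A call with a number of a shift or a turn outside -1 to 1 is refused whole. A call with a gripper value outside its range is refused whole. OPENING is the opening, from -1 (shut) to 1 (fully open), so that 0 is half open, set as the call begins (- or left out, the last holds). The fingers move at their own pace and stop on an object; the grip force is fixed at half the most. Time passes only in rows, so rows that repeat a pose let the fingers close, or fill a call up. It gives the time, the measured TCP pose, the force, the opening and the grip force at its end, in the units of the state.
- bot.read_state(): the state, without advancing time (a new reading comes with each control period).
- cams.capture(name): name is "scene" or "top" or "wrist"; returns (picture, depth): 480x640x3 uint8, blue, green, red; 480x640 float32, m along the optical axis (not along the pixel's ray), 0 where there is no reading.
- cams.calibration(name): a dict with "mtx" (3x3 intrinsics, pixels), "R" (3x3) and "t" (3): a world point X has camera coordinates R X + t; the wrist camera has in their place "tool_from_camera" (4x4, takes a point from camera to tool coordinates, whose origin is the TCP and whose axes are the flange's). Camera axes: x right, y down, z forward; pixel columns grow to the right and rows downward; lengths in m; the calibration is good to about 2 mm. A picture is of the moment at which its call begins: read the wrist's pose just before it. calibration takes no time and is no camera call.
- bot.hand_in(): hands the job in; it is judged then, once.
Trained networks look in the newest picture that a camera, given by its name, has taken for a name from the list of things; names that differ only in an ending like _2 or _b are one class to them, and where a whole thing is asked for, a point or a joint stands for the part that bears it (a point fixed in the world has none). Each returns a list of dicts, best first, with "conf" (0 to 1); they miss things now and then, are a little off and sometimes report something else, mostly with a low value. They report only what shows in the picture. A call takes as long as a camera call.
- models.spot_in(query, camera): "position" ([column, row] in pixels, amid what is visible of it).
- models.tip_of(query, camera): "position" ([column, row] in pixels: a listed point, or the origin of a listed thing).
The state is a dict: "time_s": time; "joint_positions": joint angles; "qvel": joint speeds; "tau": joint torques, N m; "position": TCP position; "tcp_rot": TCP orientation; "force": force on the tool from outside, world axes, zero at the start; "moment": the same for the moment, N m; "opening": opening from 0.0 (shut) to 1.0 (fully open); "grasp_force": force on a finger pad.
Only numpy, scipy, OpenCV 4.12 (cv2) and the standard library are available. Lean on these libraries where they do the work, as an engineer would, in place of code of your own. Each camera call takes 0.05 s, during which the arm holds its last target. There are 200 camera calls.

## Task

Draw the filter canister by its upright pull fin out from under the overhanging ledge of its dock, fully forward against the stops, and let go of it. Then take its black screw cap by the bar grip from above, unscrew it anticlockwise all the way until the threads free (do not force it), lift it off and set it down gently, skirt down, wholly on the flat black rubber mat. Leave the open canister standing drawn out in its dock and do not disturb anything else on the bench.

Things in the scene. Friction and masses are not known exactly. Their poses are not given: they have to be found in the camera images.
- dock: Fixed grey dock; floor 250 x 120, 6 thick. Origin on the bench below the middle of the ledge's front edge; +x to the rear, so the canister is drawn along dock -x. Two rails along x (tops 22 above the bench) clip over both side edges of the canister's foot: it slides with 1.7 mm play to each side but cannot lift or turn. It starts at dock x = +44 to +48, the cap wholly under the ledge.
- ledge (a point): Middle of the lower front edge of the dock's overhanging ledge: a plate reaching 135 to the rear from here and 80 to each side, underside 112 and top 122 above the bench, on cheeks and a back wall.
- out (a point): Where the canister's origin is when drawn fully out against the stops at the dock's front end (dock x = -75, on the dock's floor). Drawn out means within 10 mm of here. The pull fin passes between the stops.
- canister: The filter canister, 0.6 kg, sliding on the dock floor with a few newtons of friction. Origin at the underside centre of its square aluminium foot (84 x 84 x 8), 6 above the bench; axes parallel to the dock's. Grey round body of radius 34 up to z = 34, then a threaded neck under the cap.
- fin (a point): Middle of the top edge of the canister's pull fin: an upright aluminium plate 100 in front of the canister's axis (canister x = -100), 10 thick (canister y), 32 long (canister x), top 68 above the bench, free on both sides down to 14 above the bench, where a 30 wide tongue joins it to the foot.
- neck (a point): Centre of the rim of the canister's neck, 58 above the foot's underside. The thread is coarse, single-start, right-hand, 7 mm rise per turn with 1.8 mm axial play, and turns with little torque. The cap comes free when its yaw is 9.6 rad (about 1.5 turns) from tight; a little farther does no harm. Then raise it 25 more to clear the neck.
- cap: Black screw cap, 62 diameter, 0.08 kg. Origin at the centre of the skirt's lower rim, z up. Skirt and top z = 0 to 28, then a bar grip 60 long (cap x), 12 thick (cap y), z = 28 to 56. Screwed down, its origin is 36 above the canister's. Yaw relative to the canister: 0 when tight, 0 to 0.8 rad at the start; it unscrews anticlockwise seen from above (yaw grows).
- bar_top (a point): Centre of the top of the cap's bar grip, on the cap's axis, 56 above the cap's origin (98 above the bench while screwed down).
- mat: Flat black rubber mat, 130 x 130 x 4, fixed on the bench to the left or right of the dock. Origin at the centre of its underside.
- bin: Yellow open small-parts bin, 130 x 110 x 55 tall, fixed on the other side of the dock. Origin at the centre of its underside. Not part of the job.
- jar: Bystander: closed jar, 54 wide, 85 tall, standing close beside the dock. Origin at its underside centre.
- spray: Bystander: closed plastic bottle, 54 wide, 160 tall, standing close beside the dock: carry the cap over or round it. Origin at its underside centre.
- filter: Bystander: black round mask filter, 76 wide, 62 tall, metal neck. Origin at its underside centre.
- valve: Bystander: black demand valve, 52 wide, 52 tall, with a steel stub. Origin at its underside centre.
- sparecap: Bystander: smaller black cap with a round knob, 52 wide, 30 tall, lying on the bench; not the one to unscrew. Origin at its underside centre.
- spanner: Bystander: steel spanner, 160 long, lying flat. Origin at its underside centre.
- carton: Bystander: cardboard carton 100 x 75 x 60. Origin at its underside centre.

How it is judged:
By the outcome, as a careful person would: the job done as asked, in the order asked, and still so for the second after the job is handed in, with the robot touching nothing.
It also fails if it takes over 72 s, if anything falls off the work surface, if the arm or the gripper's body presses on something with over 40 N, if the wrist force passes 120 N, or if a joint passes its speed limit or range.

## Working session

There is one attempt and no reset: what is moved stays moved. The work goes in short steps, Python scripts to look and compute and a shell command to move; the robot and the scene stay as the last step left them, time stands still between calls to the robot, and variables do not carry over. Pictures are saved under pics/ and viewed, at most 10 in all, crops included, and the job is handed in when it is done.

```bash
mkdir -p pics
cat > h.py <<'E'
import numpy as np, cv2
from rig import bot, cams, models
def pix2w(cam,uv,depth=None,z=None,st=None):
    c=cams.calibration(cam); K=np.array(c["mtx"])
    ray=np.linalg.inv(K)@np.array([uv[0],uv[1],1.])
    if cam=="wrist":
        T=np.array(c["tool_from_camera"]); R0=np.array(st["tcp_rot"]); p=np.array(st["position"])
        R=R0@T[:3,:3]; o=R0@T[:3,3]+p
    else:
        R=np.array(c["R"]).T; o=-R@np.array(c["t"])
    d=R@ray
    s=(z-o[2])/d[2] if z is not None else depth
    return o+s*d
E
python3 - <<'E'
from h import *
s=bot.read_state(); print(s["time_s"],s["position"],s["opening"])
for cam in ["scene","top"]:
    p,d=cams.capture(cam); cv2.imwrite(f"pics/{cam}0.png",p); np.save(f"{cam}0.npy",d)
    for q,z in [("fin",.068),("ledge",.112),("out",.006),("canister",.006),("bar_top",.098),("mat",0.),("dock",0.),("jar",0.),("spray",0.),("bin",0),("filter",0),("valve",0),("sparecap",0),("carton",0),("spanner",0)]:
        r=models.tip_of(q,cam)[:2]
        print(cam,q,[(np.round(a["position"]).tolist(),round(a["conf"],2),np.round(pix2w(cam,a["position"],z=z),3).tolist()) for a in r])
E
```

```text
0.0 [0.22957559 0.58056726 0.24657582] 0.9989038800921095
scene fin [([295.0, 276.0], 0.56, [0.624, -0.007, 0.068]), ([305.0, 293.0], 0.16, [0.656, 0.029, 0.068])]
scene ledge [([281.0, 281.0], 0.95, [0.681, -0.008, 0.112]), ([148.0, 262.0], 0.6, [0.739, -0.262, 0.112])]
scene out [([306.0, 292.0], 0.88, [0.604, 0.006, 0.006])]
scene canister []
scene bar_top []
scene mat [([469.0, 307.0], 0.65, [0.502, 0.324, -0.0])]
scene dock [([283.0, 317.0], 0.87, [0.677, -0.011, 0.0])]
scene jar [([258.0, 269.0], 0.67, [0.58, -0.119, 0.0])]
scene spray [([356.0, 317.0], 0.85, [0.619, 0.123, 0.0]), ([305.0, 294.0], 0.34, [0.604, 0.003, 0.0])]
scene bin [([205.0, 215.0], 0.65, [0.471, -0.324, 0.0])]
scene filter [([150.0, 261.0], 0.86, [0.652, -0.351, 0.0])]
scene valve [([463.0, 376.0], 0.71, [0.668, 0.349, 0.0])]
scene sparecap [([267.0, 205.0], 0.61, [0.377, -0.204, 0.0])]
scene carton [([391.0, 384.0], 0.83, [0.736, 0.234, 0.0])]
scene spanner [([422.0, 241.0], 0.78, [0.35, 0.183, -0.0]), ([283.0, 284.0], 0.57, [0.596, -0.05, 0.0])]
top fin [([317.0, 195.0], 0.75, [0.621, 0.0, 0.068]), ([320.
[... 317 characters left out ...]
1, 0.321, 0.0])]
top dock [([325.0, 175.0], 0.87, [0.683, -0.019, 0.0]), ([243.0, 323.0], 0.63, [0.339, 0.175, 0.0])]
top jar [([365.0, 217.0], 0.94, [0.581, -0.112, 0.0])]
top spray [([271.0, 209.0], 0.92, [0.604, 0.11, 0.0]), ([174.0, 182.0], 0.53, [0.673, 0.344, 0.0])]
top bin [([461.0, 259.0], 0.97, [0.48, -0.33, 0.0])]
top filter [([467.0, 186.0], 0.72, [0.652, -0.354, 0.0]), ([412.0, 304.0], 0.71, [0.378, -0.213, 0.0])]
top valve [([176.0, 186.0], 0.8, [0.664, 0.34, 0.0])]
top sparecap [([406.0, 302.0], 0.81, [0.381, -0.2, 0.0])]
top carton [([223.0, 157.0], 0.96, [0.732, 0.226, 0.0]), ([272.0, 209.0], 0.5, [0.603, 0.108, 0.0])]
top spanner [([242.0, 320.0], 0.83, [0.344, 0.179, 0.0])]
```

Run:
```python
from h import *
t=cv2.imread("pics/top0.png")[120:290,130:510]; s=cv2.imread("pics/scene0.png")[180:400,130:510]
cv2.imwrite("pics/tc.png",cv2.resize(t,None,fx=2.1,fy=2.1,interpolation=2)); cv2.imwrite("pics/sc.png",cv2.resize(s,None,fx=2.1,fy=2.1,interpolation=2))
```

```text
(no output)
```

View pics/tc.png

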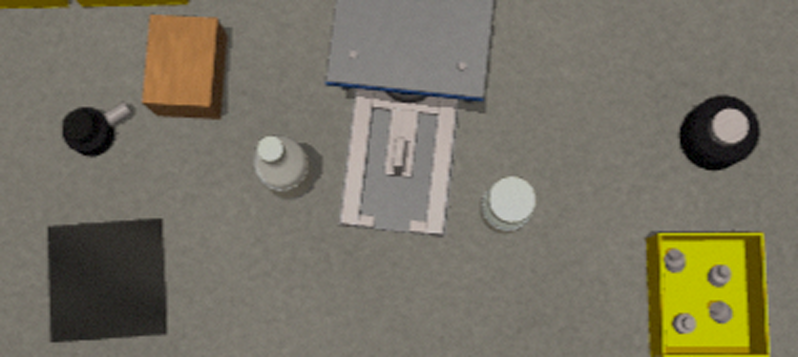

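View pics/sc.png

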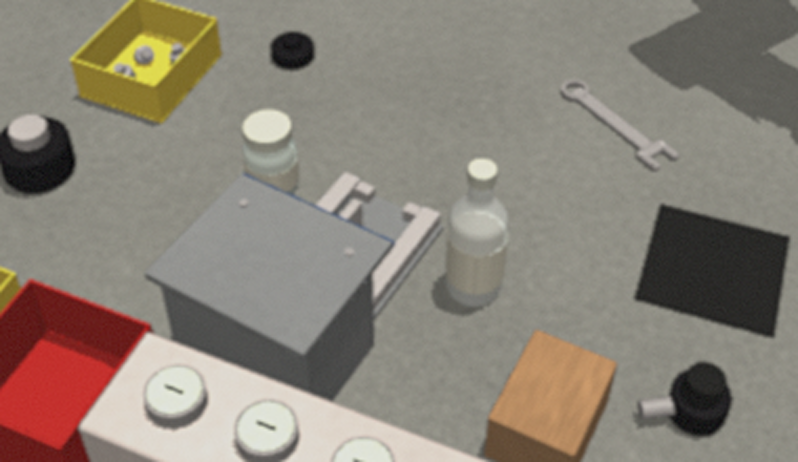

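The top crop shows the dock in the middle (ledge edge at about row 92), the fin at (400,155), the spray at (280,165) just left of it, the jar at (512,203) on the right and the mat at (107,280). The scene crop agrees. Next I'll hover over the fin, so I need the tool's current orientation.

Run:
```python
from h import *
s=bot.read_state(); print(np.round(s["tcp_rot"],3)); print(np.round(cams.calibration("wrist")["tool_from_camera"],3))
c=cams.calibration("top"); print(-np.array(c["R"]).T@c["t"]); c=cams.calibration("scene"); print(-np.array(c["R"]).T@c["t"])
# ledge front edge fit from top depth
d=np.load("top0.npy"); pts=[]
for v in range(150,185):
  for u in range(280,365):
    if d[v,u]>0:
      p=pix2w("top",(u,v),depth=float(d[v,u])); 
      if .112<p[2]<.135: pts.append(p)
pts=np.array(pts); print(len(pts),pts.mean(0))
y=np.round(pts[:,1],2); e=[(yy,pts[y==yy,0].min()) for yy in np.unique(y)]
print(np.round(e,3).tolist())
```

```text
[[-0.93   0.368 -0.   ]
 [ 0.368  0.93  -0.   ]
 [ 0.    -0.    -1.   ]]
[[ 0.001 -0.958 -0.286  0.078]
 [ 1.     0.001  0.     0.   ]
 [ 0.    -0.286  0.958 -0.137]
 [ 0.     0.     0.     1.   ]]
[ 0.43204501 -0.00997207  1.03452694]
[1.26727308 0.32529109 0.84759592]
1097 [ 0.6926124  -0.02170652  0.12245257]
[[-0.09, 0.669], [-0.08, 0.671], [-0.07, 0.672], [-0.06, 0.673], [-0.05, 0.674], [-0.04, 0.676], [-0.03, 0.677], [-0.02, 0.678], [-0.01, 0.679], [-0.0, 0.68], [0.01, 0.681], [0.02, 0.683], [0.03, 0.684], [0.04, 0.686], [0.05, 0.687], [0.06, 0.688], [0.07, 0.69]]
```

```bash
python3 -m handwheel '[[0.02,-0.03,0.01,0,0,0.02],[0.04,-0.07,0.02,0,0,0.04],[0.06,-0.1,0.03,0,0,0.06],[0.08,-0.13,0.03,0,0,0.08],[0.1,-0.16,0.03,0,0,0.1],[0.12,-0.19,0.03,0,0,0.12],[0.14,-0.22,0.03,0,0,0.127],[0.16,-0.25,0.03,0,0,0.127]]' -
python3 -m handwheel '[[0.02,-0.035,0,0,0,0],[0.04,-0.07,0,0,0,0],[0.06,-0.105,0,0,0,0],[0.08,-0.14,0,0,0,0],[0.1,-0.175,0,0,0,0],[0.12,-0.21,0,0,0,0],[0.14,-0.24,0,0,0,0],[0.16,-0.27,0,0,0,0]]' -
python3 -m handwheel '[[0.02,-0.03,0,0,0,0],[0.04,-0.05,0,0,0,0],[0.05,-0.06,0,0,0,0],[0.05,-0.06,0,0,0,0],[0.05,-0.06,0,0,0,0],[0.05,-0.06,0,0,0,0],[0.05,-0.06,0,0,0,0],[0.05,-0.06,0,0,0,0]]' -
python3 - <<'E'
from h import *
s=bot.read_state(); print(s["time_s"],s["position"]); p,d=cams.capture("wrist"); cv2.imwrite("pics/w1.png",p); np.save("w1.npy",d); import pickle; pickle.dump(s,open("w1.pkl","wb"))
for q,z in [("fin",.068),("ledge",.112),("out",.006),("jar",0),("spray",0)]:
    print(q,[(np.round(a["position"]).tolist(),round(a["conf"],2),np.round(pix2w("wrist",a["position"],z=z,st=s),4).tolist()) for a in models.tip_of(q,"wrist")[:2]])
p,d=cams.capture("scene"); cv2.imwrite("pics/s1.png",p)
E
```

```text
time_s: 2.27
position: [0.3906, 0.3297, 0.2779]
tcp_rot: [[-0.993, 0.122, 0.001], [0.122, 0.993, 0.0], [-0.001, 0.0, -1.0]]
force: [-0.2, -0.2, 0.9]
opening: 1.001
grasp_force: 0.0
time_s: 2.93
position: [0.5507, 0.0591, 0.2778]
tcp_rot: [[-0.992, 0.123, 0.0], [0.123, 0.992, 0.0], [-0.0, 0.0, -1.0]]
force: [0.8, 0.5, 0.7]
opening: 1.003
grasp_force: 0.0
time_s: 3.6
position: [0.5989, 0.0027, 0.2777]
tcp_rot: [[-0.993, 0.121, -0.001], [0.121, 0.993, 0.0], [0.001, 0.0, -1.0]]
force: [0.7, 0.1, 0.7]
opening: 1.003
grasp_force: 0.0
3.6 [0.59892752 0.00269272 0.2777146 ]
fin [([318.0, 254.0], 0.94, [0.6339, -0.0028, 0.068])]
ledge [([315.0, 316.0], 0.65, [0.6843, -0.0117, 0.112]), ([318.0, 217.0], 0.59, [0.5847, 0.0028, 0.112])]
out [([318.0, 218.0], 0.8, [0.6081, -0.0001, 0.006])]
jar [([218.0, 204.0], 0.81, [0.5761, -0.1214, 0.0])]
spray [([417.0, 213.0], 0.84, [0.6173, 0.1231, 0.0]), ([317.0, 321.0], 0.18, [0.7521, -0.0189, 0.0])]
```

View pics/w1.png

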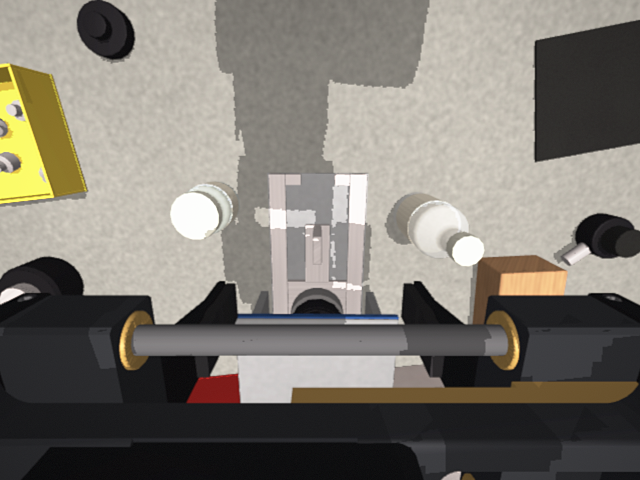

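View pics/s1.png

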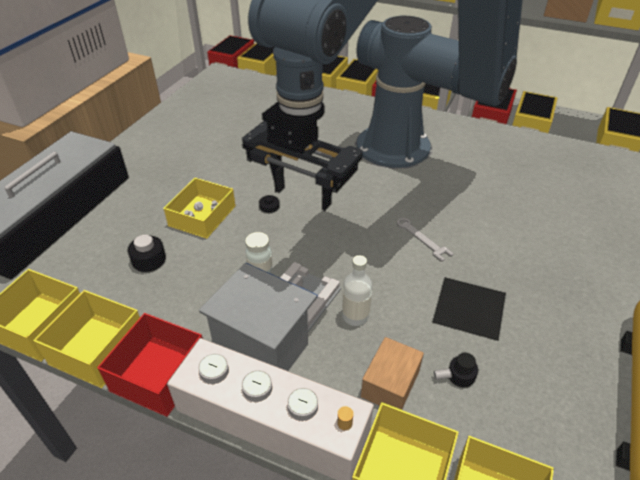

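The wrist view shows the fin at (318,245), well aligned with the dock, the jar at (195,215) and the spray cap at (465,249). The scene view shows the gripper body is wide (190) along the closing line, so I need the spray's geometry before going down.

Run:
```python
from h import *
import pickle
s=pickle.load(open("w1.pkl","rb"))
def cloud(cam,d,box,st=None):
    out=[]
    for v in range(box[2],box[3]):
        for u in range(box[0],box[1]):
            if d[v,u]>0: out.append(np.r_[pix2w(cam,(u,v),depth=float(d[v,u]),st=st),u,v])
    return np.array(out)
a=np.radians(-7.0)
def dk(P,o=np.array([.681,-.010])):
    q=P[:,:2]-o; return np.c_[q@[np.cos(a),np.sin(a)],q@[-np.sin(a),np.cos(a)],P[:,2]]
for cam,d,box,st in [("wrist",np.load("w1.npy"),(390,490,180,275),s),("top",np.load("top0.npy"),(240,300,175,225),None),("scene",np.load("scene0.npy"),(335,380,250,335),None)]:
    C=cloud(cam,d,box,st); D=dk(C)
    for z in np.arange(.03,.17,.01):
        m=abs(D[:,2]-z)<.005
        if m.sum()>3: print(cam,round(z,2),m.sum(),np.round(np.percentile(D[m,0],[2,98]),3),np.round(np.percentile(D[m,1],[2,98]),3))
# ledge edge & fin & jar in wrist
d=np.load("w1.npy")
C=cloud("wrist",d,(295,345,215,280),s); m=(C[:,2]>.055)&(C[:,2]<.078); D=dk(C[m]); print("fin",np.round(np.percentile(D,[3,50,97],axis=0),4).tolist(),C[m].mean(0))
C=cloud("wrist",d,(255,380,165,316),s); m=(C[:,2]>.012)&(C[:,2]<.03); D=dk(C[m]); print("rails",np.round(np.percentile(D,[1,50,99],axis=0),4).tolist())
for h in (0,1):
    mm=m&((C[:,3]<300) if h==0 else (C[:,3]>340)); Q=C[mm]; print(np.polyfit(Q[:,0],Q[:,1],1))
C=cloud("wrist",d,(160,240,175,245),s); m=(C[:,2]>.075); D=dk(C[m]); print("jar",np.round(np.percentile(D,[3,50,97],axis=0),4).tolist())
```

```text
Traceback (most recent call last):
  File "h.py", line 4, in pix2w
    c=cams.calibration(cam); K=np.array(c["mtx"])
ValueError: time passes only in moves, steps and waits
```

```bash
sed -i 's/^def pix2w/_c={}\ndef cal(n):\n    if n not in _c: _c[n]=cams.calibration(n)\n    return _c[n]\ndef pix2w/; s/c=cams.calibration(cam)/c=cal(cam)/' h.py
cat >> h.py <<'E'
def cloud(cam,d,box,st=None):
    vs,us=np.mgrid[box[2]:box[3],box[0]:box[1]]; us=us.ravel(); vs=vs.ravel(); k=d[vs,us]>0; us,vs=us[k],vs[k]
    return np.array([np.r_[pix2w(cam,(u,v),depth=float(d[v,u]),st=st),u,v] for u,v in zip(us,vs)])
a=np.radians(-7.0); O=np.array([.681,-.010])
def dk(P):
    q=P[:,:2]-O; return np.c_[q@[np.cos(a),np.sin(a)],q@[-np.sin(a),np.cos(a)],P[:,2]]
E
python3 - <<'E'
from h import *
import pickle
s=pickle.load(open("w1.pkl","rb"))
for cam,d,box,st in [("wrist",np.load("w1.npy"),(390,490,180,275),s),("top",np.load("top0.npy"),(240,300,175,225),None),("scene",np.load("scene0.npy"),(335,380,250,335),None)]:
    C=cloud(cam,d,box,st); D=dk(C)
    for z in np.arange(.03,.17,.01):
        m=abs(D[:,2]-z)<.005
        if m.sum()>3: print(cam,round(z,2),m.sum(),np.round(np.percentile(D[m,0],[2,98]),3),np.round(np.percentile(D[m,1],[2,98]),3))
d=np.load("w1.npy")
C=cloud("wrist",d,(295,345,215,280),s); m=(C[:,2]>.055)&(C[:,2]<.078); D=dk(C[m]); print("fin",np.round(np.percentile(D,[3,50,97],axis=0),4).tolist(),C[m].mean(0))
C=cloud("wrist",d,(255,380,165,316),s); m=(C[:,2]>.012)&(C[:,2]<.03); D=dk(C[m]); print("rails",np.round(np.percentile(D,[1,50,99],axis=0),4).tolist())
for h in (0,1):
    mm=m&((C[:,3]<300) if h==0 else (C[:,3]>340)); Q=C[mm]; print(np.polyfit(Q[:,0],Q[:,1],1))
C=cloud("wrist",d,(160,240,175,245),s); m=(C[:,2]>.075); D=dk(C[m]); print("jar",np.round(np.percentile(D,[3,50,97],axis=0),4).tolist())
E
```

```text
wrist 0.03 141 [-0.107 -0.01 ] [0.093 0.209]
wrist 0.04 122 [-0.107 -0.067] [0.093 0.124]
wrist 0.05 119 [-0.107 -0.066] [0.093 0.124]
wrist 0.06 141 [-0.107 -0.066] [0.093 0.125]
wrist 0.07 153 [-0.107 -0.065] [0.093 0.124]
wrist 0.08 201 [-0.106 -0.064] [0.094 0.129]
wrist 0.09 190 [-0.106 -0.064] [0.094 0.125]
wrist 0.1 547 [-0.106 -0.056] [0.095 0.141]
wrist 0.11 763 [-0.102 -0.059] [0.099 0.14 ]
wrist 0.12 464 [-0.095 -0.066] [0.105 0.132]
wrist 0.13 138 [-0.091 -0.073] [0.11  0.125]
wrist 0.14 75 [-0.09  -0.077] [0.109 0.121]
wrist 0.15 165 [-0.092 -0.072] [0.108 0.126]
wrist 0.16 808 [-0.092 -0.069] [0.108 0.131]
top 0.03 65 [-0.12  -0.028] [0.04  0.123]
top 0.04 19 [-0.107 -0.074] [0.09  0.127]
top 0.05 18 [-0.108 -0.074] [0.091 0.127]
top 0.06 19 [-0.108 -0.075] [0.091 0.123]
top 0.07 22 [-0.108 -0.071] [0.091 0.128]
top 0.08 33 [-0.108 -0.069] [0.091 0.136]
top 0.09 23 [-0.107 -0.071] [0.092 0.128]
top 0.1 93 [-0.107 -0.057] [0.092 0.142]
top 0.11 152 [-0.103 -0.059] [0.096 0.139]
top 0.12 77 [-0.097 -0.067] [0.102 0.132]
top 0.13 17 [-0.092 -0.075] [0.107 0.122]
top 0.15 1
[... 391 characters left out ...]
 0.1 177 [-0.094 -0.053] [0.099 0.147]
scene 0.11 176 [-0.091 -0.057] [0.1   0.143]
scene 0.12 104 [-0.088 -0.065] [0.107 0.136]
scene 0.13 47 [-0.081 -0.068] [0.113 0.131]
scene 0.14 32 [-0.082 -0.069] [0.114 0.131]
scene 0.15 58 [-0.08  -0.067] [0.112 0.134]
scene 0.16 122 [-0.091 -0.067] [0.11  0.133]
fin [[-0.0669, -0.0041, 0.0583], [-0.053, 0.0002, 0.0677], [-0.0367, 0.0045, 0.0691]] [ 6.28664070e-01 -3.35476370e-03  6.72461968e-02  3.17018182e+02
  2.48920000e+02]
rails [[-0.1272, -0.065, 0.0128], [-0.0294, 0.0011, 0.0221], [0.0462, 0.0649, 0.0271]]
[-0.13082693  0.03410116]
[-0.11194045  0.11313157]
jar [[-0.1134, -0.1416, 0.0789], [-0.0933, -0.1199, 0.085], [-0.0718, -0.099, 0.0864]]
```

Dock yaw is about -7°, and the fin is at (0.628, -0.0035). The spray edge is at dock y ≈ 100 for heights above 113 mm, so gripping the fin near its top (grasp z ≈ 0.062) clears it.

```bash
python3 -m handwheel '[[0.01,-0.002,-0.03,0,0,0],[0.02,-0.004,-0.06,0,0,0],[0.029,-0.006,-0.09,0,0,0],[0.029,-0.006,-0.12,0,0,0],[0.029,-0.006,-0.145,0,0,0],[0.029,-0.006,-0.16,0,0,0],[0.029,-0.006,-0.17,0,0,0],[0.029,-0.006,-0.17,0,0,0]]' -0.1
python3 - <<'E'
from h import *
s=bot.read_state(); p,d=cams.capture("wrist"); cv2.imwrite("pics/w2.png",p)
print(s["position"],[(a["position"],a["conf"],np.round(pix2w("wrist",a["position"],z=.068,st=s),4).tolist()) for a in models.tip_of("fin","wrist")[:2]])
C=cloud("wrist",d,(200,440,200,420),s); m=(C[:,2]>.058)&(C[:,2]<.075)&(abs(C[:,1])<.03); D=dk(C[m]); print(m.sum(),np.round(np.percentile(D,[3,50,97],axis=0),4).tolist(), "tcp dock",dk(np.array([s["position"]])))
E
```

```text
time_s: 4.62
position: [0.6275, -0.0047, 0.1051]
tcp_rot: [[-0.992, 0.123, -0.005], [0.123, 0.992, 0.001], [0.005, 0.0, -1.0]]
force: [-0.1, 1.1, 0.3]
opening: 0.496
grasp_force: 0.0
[ 0.62752871 -0.00468787  0.10510005] [([324.1, 294.0], 0.6, [0.6307, -0.0024, 0.068])]
1054 [[-0.0673, -0.0043, 0.0585], [-0.0521, 0.0002, 0.0677], [0.0178, 0.0049, 0.0689]] tcp dock [[-0.05372011 -0.00124398  0.10510005]]
```

```bash
python3 -m handwheel '[[0,0.001,-0.01,0,0,0],[0,0.001,-0.02,0,0,0],[0,0.001,-0.03,0,0,0],[0,0.001,-0.036,0,0,0],[0,0.001,-0.038,0,0,0],[0,0.001,-0.038,0,0,0],[0,0.001,-0.038,0,0,0],[0,0.001,-0.038,0,0,0]]' -
python3 -m handwheel '[[0,0,0,0,0,0],[0,0,0,0,0,0],[0,0,0,0,0,0],[0,0,0,0,0,0],[0,0,0,0,0,0],[0,0,0,0,0,0],[0,0,0,0,0,0],[0,0,0,0,0,0]]' -1
```

```text
time_s: 5.38
position: [0.6293, -0.0039, 0.0699]
tcp_rot: [[-0.992, 0.123, 0.001], [0.123, 0.992, -0.0], [-0.001, -0.0, -1.0]]
force: [0.8, 0.2, 0.4]
opening: 0.452
grasp_force: 0.0
time_s: 6.05
position: [0.629, -0.0038, 0.0697]
tcp_rot: [[-0.992, 0.123, 0.0], [0.123, 0.992, 0.0], [-0.0, 0.0, -1.0]]
force: [0.1, 0.1, 0.0]
opening: 0.112
grasp_force: 30.0
```

```bash
python3 -m handwheel '[[-0.008,0.001,0,0,0,0],[-0.02,0.0025,0,0,0,0],[-0.035,0.0043,0,0,0,0],[-0.05,0.0061,0,0,0,0],[-0.065,0.008,0,0,0,0],[-0.08,0.0098,0,0,0,0],[-0.095,0.0117,0,0,0,0],[-0.107,0.0131,0,0,0,0]]' -
python3 -m handwheel '[[-0.002,0.0002,0,0,0,0],[-0.004,0.0005,0,0,0,0],[-0.006,0.0007,0,0,0,0],[-0.008,0.001,0,0,0,0],[-0.01,0.0012,0,0,0,0],[-0.011,0.0013,0,0,0,0],[-0.012,0.0015,0,0,0,0],[-0.013,0.0016,0,0,0,0]]' -
```

```text
time_s: 6.72
position: [0.5214, 0.0092, 0.0696]
tcp_rot: [[-0.992, 0.122, 0.002], [0.122, 0.992, -0.0], [-0.002, -0.0, -1.0]]
force: [2.5, -0.5, -3.5]
opening: 0.11
grasp_force: 30.0
time_s: 7.38
position: [0.5095, 0.0107, 0.0696]
tcp_rot: [[-0.992, 0.123, 0.001], [0.123, 0.992, -0.0], [-0.001, -0.0, -1.0]]
force: [2.7, -1.0, -1.9]
opening: 0.108
grasp_force: 30.0
```

```bash
python3 -m handwheel '[[-0.001,0.0001,0,0,0,0],[-0.002,0.0002,0,0,0,0],[-0.003,0.0004,0,0,0,0],[-0.003,0.0004,0,0,0,0],[-0.004,0.0005,0,0,0,0],[-0.004,0.0005,0,0,0,0],[-0.004,0.0005,0,0,0,0],[-0.004,0.0005,0,0,0,0]]' -
```

```text
time_s: 8.05
position: [0.5069, 0.0112, 0.0697]
tcp_rot: [[-0.992, 0.123, 0.004], [0.123, 0.992, -0.0], [-0.004, 0.0, -1.0]]
force: [7.0, 0.6, -5.0]
opening: 0.111
grasp_force: 30.0
```

```bash
python3 -m handwheel '[[-0.001,0.0001,0,0,0,0],[-0.002,0.0002,0,0,0,0],[-0.003,0.0004,0,0,0,0],[-0.003,0.0004,0,0,0,0],[-0.003,0.0004,0,0,0,0],[-0.003,0.0004,0,0,0,0],[-0.003,0.0004,0,0,0,0],[-0.003,0.0004,0,0,0,0]]' -
python3 -m handwheel '[[0.002,0,0,0,0,0],[0.004,0,0,0,0,0],[0.004,0,0,0,0,0],[0.004,0,0,0,0,0],[0.004,0,0,0,0,0],[0.004,0,0,0,0,0],[0.004,0,0,0,0,0],[0.004,0,0,0,0,0]]' 0
python3 -m handwheel '[[0,0,0.02,0,0,0],[0,0,0.05,0,0,0],[0,0,0.09,0,0,0],[0,0,0.13,0,0,0],[0,0,0.16,0,0,0],[0,0,0.18,0,0,0],[0,0,0.18,0,0,0],[0,0,0.18,0,0,0]]' -
python3 - <<'E'
from h import *
s=bot.read_state(); p,d=cams.capture("wrist"); cv2.imwrite("pics/w3.png",p); np.save("w3.npy",d)
for q,z in [("bar_top",.098),("fin",.068),("neck",.064),("cap",.042)]:
    print(q,[(np.round(a["position"]).tolist(),round(a["conf"],2),np.round(pix2w("wrist",a["position"],z=z,st=s),4).tolist()) for a in models.tip_of(q,"wrist")[:2]])
C=cloud("wrist",d,(200,440,150,420),s)
for n,l,h in [("fin",.06,.075),("bar",.088,.106)]:
    m=(C[:,2]>l)&(C[:,2]<h); D=dk(C[m]); m2=(abs(D[:,1])<.05)&(D[:,0]<-.03)&(D[:,0]>-.2); D=D[m2]
    if len(D)<5: continue
    pc=np.linalg.eigh(np.cov(D[:,:2].T))[1][:,1]; print(n,len(D),np.round(np.percentile(D,[3,50,97],axis=0),4).tolist(),np.degrees(np.arctan2(pc[1],pc[0])))
    r=cv2.minAreaRect(D[:,:2].astype(np.float32)*1000); print(r)
E
```

```text
time_s: 8.72
position: [0.5068, 0.0112, 0.0697]
tcp_rot: [[-0.992, 0.124, 0.01], [0.124, 0.992, -0.001], [-0.01, 0.0, -1.0]]
force: [10.9, 1.1, -9.2]
opening: 0.111
grasp_force: 30.0
time_s: 9.38
position: [0.5057, 0.0118, 0.0696]
tcp_rot: [[-0.992, 0.122, -0.0], [0.122, 0.992, 0.0], [0.0, -0.0, -1.0]]
force: [0.7, 0.5, -0.2]
opening: 0.495
grasp_force: 0.0
time_s: 10.05
position: [0.5062, 0.0117, 0.2506]
tcp_rot: [[-0.992, 0.122, 0.003], [0.122, 0.992, -0.001], [-0.003, -0.0, -1.0]]
force: [0.2, 0.6, -1.1]
opening: 0.502
grasp_force: 0.0
bar_top [([315.0, 339.0], 0.82, [0.6099, -0.0053, 0.098])]
fin [([323.0, 230.0], 0.86, [0.5091, 0.0148, 0.068])]
neck []
cap [([321.0, 310.0], 0.77, [0.6086, 0.0007, 0.042])]
fin 1654 [[-0.1862, -0.028, 0.0624], [-0.0922, 0.0014, 0.0697], [-0.0723, 0.0272, 0.0716]] 179.7720587875193
((-129.74049377441406, 1.5214996337890625), (63.64450454711914, 120.22993469238281), 87.81744384765625)
bar 332 [[-0.1044, -0.0077, 0.0895], [-0.0951, -0.001, 0.0978], [-0.0464, 0.0059, 0.0994]] -175.81104818324613
((-74.86112976074219, -0.4036827087402344), (59.95028305053711, 12.03459358215332), 4.429591655731201)
```

View pics/w3.png

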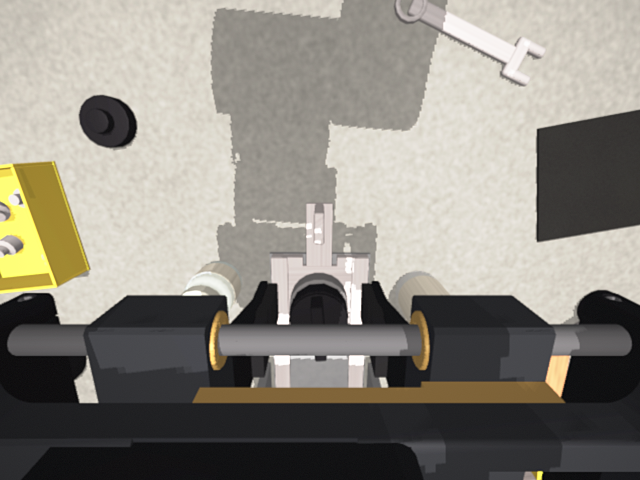

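The bar centre is at dock (-75, 0) with its angle +4.4° to the dock, so the canister is fully out. World bar: (0.6066, -0.0013), yaw -2.6°. I need about 546° plus margin. I'll turn the wrist back by 175.6° first, so the first stroke can be about 248°.

```bash
python3 -m handwheel '[[0.015,-0.002,0,0,0,-0.06],[0.03,-0.004,0,0,0,-0.12],[0.045,-0.006,0,0,0,-0.18],[0.06,-0.008,0,0,0,-0.24],[0.075,-0.01,0,0,0,-0.3],[0.09,-0.012,0,0,0,-0.36],[0.1,-0.013,0,0,0,-0.42],[0.1,-0.013,0,0,0,-0.48]]' -
python3 -m handwheel '[[0,0,0,0,0,-0.06],[0,0,0,0,0,-0.12],[0,0,0,0,0,-0.18],[0,0,0,0,0,-0.24],[0,0,0,0,0,-0.3],[0,0,0,0,0,-0.36],[0,0,0,0,0,-0.42],[0,0,0,0,0,-0.48]]' -
python3 -m handwheel '[[0,0,0,0,0,-0.06],[0,0,0,0,0,-0.12],[0,0,0,0,0,-0.18],[0,0,0,0,0,-0.24],[0,0,0,0,0,-0.3],[0,0,0,0,0,-0.36],[0,0,0,0,0,-0.42],[0,0,0,0,0,-0.48]]' -
python3 -m handwheel '[[0,0,-0.02,0,0,-0.06],[0,0,-0.04,0,0,-0.092],[0,0,-0.06,0,0,-0.092],[0,0,-0.08,0,0,-0.092],[0,0,-0.09,0,0,-0.092],[0,0,-0.1,0,0,-0.092],[0,0,-0.1,0,0,-0.092],[0,0,-0.1,0,0,-0.092]]' -
python3 - <<'E'
from h import *
s=bot.read_state(); print(s["joint_positions"],s["position"]); R=np.array(s["tcp_rot"]); print("ya",np.degrees(np.arctan2(R[1,1],R[0,1])))
p,d=cams.capture("wrist"); cv2.imwrite("pics/w4.png",p)
print([(np.round(a["position"]).tolist(),round(a["conf"],2),np.round(pix2w("wrist",a["position"],z=.098,st=s),4).tolist()) for a in models.tip_of("bar_top","wrist")[:2]])
C=cloud("wrist",d,(150,490,150,450),s)
m=(C[:,2]>.088)&(C[:,2]<.106); D=dk(C[m]); m2=(abs(D[:,1])<.05)&(D[:,0]<-.03)&(D[:,0]>-.13); D=D[m2]
print(len(D),cv2.minAreaRect(D[:,:2].astype(np.float32)*1000),"tcp",dk(np.array([s["position"]])))
E
```

```text
time_s: 10.97
position: [0.6078, -0.0017, 0.2478]
tcp_rot: [[-0.463, 0.886, -0.0], [0.886, 0.463, 0.0], [0.0, -0.0, -1.0]]
force: [0.0, 0.1, 0.2]
opening: 0.502
grasp_force: 0.0
time_s: 11.63
position: [0.6053, -0.0012, 0.2478]
tcp_rot: [[0.46, 0.888, -0.003], [0.888, -0.46, 0.001], [-0.001, -0.003, -1.0]]
force: [-0.5, -0.3, -0.6]
opening: 0.501
grasp_force: 0.0
time_s: 12.3
position: [0.6053, -0.0012, 0.2478]
tcp_rot: [[0.991, 0.132, -0.003], [0.132, -0.991, 0.001], [-0.003, -0.001, -1.0]]
force: [-0.1, -0.5, 0.7]
opening: 0.501
grasp_force: 0.0
time_s: 12.97
position: [0.6059, -0.0013, 0.1491]
tcp_rot: [[0.999, -0.045, -0.001], [-0.045, -0.999, 0.0], [-0.001, -0.0, -1.0]]
force: [0.2, 0.6, -0.5]
opening: 0.501
grasp_force: 0.0
[-1.06754733e+01  3.58502403e+01  8.98455892e+01  7.39308071e-04
  5.43533939e+01  8.19156378e+01] [ 0.60591982 -0.00126312  0.14912833]
ya -92.59154534042362
[([314.0, 281.0], 0.74, [0.6068, 0.0014, 0.098]), ([323.0, 254.0], 0.64, [0.624, -0.0046, 0.098])]
1885 ((-74.49129486083984, -1.1988525390625), (60.09009552001953, 11.997688293457031), 4.258334636688232) tcp [[-0.0755853  -0.00047822  0.14912833]]
```

```bash
python3 -m handwheel '[[0.001,0,-0.015,0,0,0],[0.001,0,-0.03,0,0,0],[0.001,0,-0.04,0,0,0],[0.001,0,-0.046,0,0,0],[0.001,0,-0.048,0,0,0],[0.001,0,-0.048,0,0,0],[0.001,0,-0.048,0,0,0],[0.001,0,-0.048,0,0,0]]' -0.4
python3 -m handwheel '[[0,0,0,0,0,0],[0,0,0,0,0,0],[0,0,0,0,0,0],[0,0,0,0,0,0],[0,0,0,0,0,0],[0,0,0,0,0,0],[0,0,0,0,0,0],[0,0,0,0,0,0]]' -1
python3 -m handwheel '[[0,0,0.0001,0,0,0.05],[0,0,0.0002,0,0,0.1],[0,0,0.0004,0,0,0.15],[0,0,0.0005,0,0,0.2],[0,0,0.0006,0,0,0.25],[0,0,0.0007,0,0,0.3],[0,0,0.0008,0,0,0.35],[0,0,0.0009,0,0,0.4]]' -
```

```text
time_s: 13.73
position: [0.6075, -0.0013, 0.1023]
tcp_rot: [[0.999, -0.045, 0.001], [-0.045, -0.999, -0.0], [0.002, 0.0, -1.0]]
force: [0.3, -0.4, -0.3]
opening: 0.302
grasp_force: 0.0
time_s: 14.4
position: [0.6071, -0.0013, 0.1018]
tcp_rot: [[0.999, -0.045, 0.0], [-0.045, -0.999, -0.0], [0.0, 0.0, -1.0]]
force: [-0.8, -0.2, 3.6]
opening: 0.135
grasp_force: 30.0
time_s: 15.07
position: [0.6066, -0.0012, 0.1019]
tcp_rot: [[0.725, 0.689, -0.001], [0.689, -0.725, 0.0], [-0.001, -0.001, -1.0]]
force: [-0.9, 1.1, -1.5]
opening: 0.139
grasp_force: 30.0
```

```bash
for i in 1; do python3 -m handwheel '[[0,0,0.0001,0,0,0.06],[0,0,0.0003,0,0,0.12],[0,0,0.0004,0,0,0.18],[0,0,0.0005,0,0,0.24],[0,0,0.0007,0,0,0.3],[0,0,0.0008,0,0,0.36],[0,0,0.0009,0,0,0.42],[0,0,0.0011,0,0,0.48]]' - ; done
python3 -m handwheel '[[0,0,0.0001,0,0,0.06],[0,0,0.0003,0,0,0.12],[0,0,0.0004,0,0,0.18],[0,0,0.0005,0,0,0.24],[0,0,0.0007,0,0,0.3],[0,0,0.0008,0,0,0.36],[0,0,0.0009,0,0,0.42],[0,0,0.0011,0,0,0.48]]' -
python3 -m handwheel '[[0,0,0.0001,0,0,0.06],[0,0,0.0003,0,0,0.12],[0,0,0.0004,0,0,0.18],[0,0,0.0005,0,0,0.24],[0,0,0.0007,0,0,0.3],[0,0,0.0008,0,0,0.36],[0,0,0.0009,0,0,0.42],[0,0,0.0011,0,0,0.48]]' -
python3 -m handwheel '[[0,0,0.0001,0,0,0.06],[0,0,0.0003,0,0,0.12],[0,0,0.0004,0,0,0.18],[0,0,0.0005,0,0,0.234],[0,0,0.0005,0,0,0.234],[0,0,0.0005,0,0,0.234],[0,0,0.0005,0,0,0.234],[0,0,0.0005,0,0,0.234]]' -
python3 - <<'E'
from h import *
s=bot.read_state(); print(s["joint_positions"]); R=np.array(s["tcp_rot"]); print("ya",np.degrees(np.arctan2(R[1,1],R[0,1])),s["moment"])
E
```

```text
time_s: 15.73
position: [0.6065, -0.0012, 0.1029]
tcp_rot: [[-0.149, 0.989, -0.001], [0.989, 0.149, 0.0], [0.0, -0.001, -1.0]]
force: [0.2, 0.2, -1.2]
opening: 0.135
grasp_force: 30.0
time_s: 16.4
position: [0.6065, -0.0012, 0.1041]
tcp_rot: [[-0.896, 0.445, -0.001], [0.445, 0.896, 0.0], [0.001, -0.0, -1.0]]
force: [-0.1, -0.2, -1.7]
opening: 0.141
grasp_force: 30.0
time_s: 17.07
position: [0.6065, -0.0012, 0.1051]
tcp_rot: [[-0.878, -0.479, -0.001], [-0.479, 0.878, 0.0], [0.001, 0.001, -1.0]]
force: [-0.2, -0.1, -0.6]
opening: 0.136
grasp_force: 30.0
time_s: 17.73
position: [0.6068, -0.0012, 0.1061]
tcp_rot: [[-0.574, -0.819, -0.0], [-0.819, 0.574, 0.0], [0.0, 0.0, -1.0]]
force: [0.5, -0.2, -0.3]
opening: 0.134
grasp_force: 30.0
[-1.06566131e+01  3.94577501e+01  9.11731006e+01  4.35232118e-03
  4.93897065e+01 -1.55638141e+02]
ya 144.97869382300527 [0.05932201 0.05387866 0.00087471]
```

```bash
python3 -m handwheel '[[0,0,0,0,0,0],[0,0,0,0,0,0],[0,0,0,0,0,0],[0,0,0,0,0,0],[0,0,0.01,0,0,0],[0,0,0.025,0,0,0],[0,0,0.04,0,0,0],[0,0,0.045,0,0,0]]' -0.3
python3 -m handwheel '[[0,0,0,0,0,-0.06],[0,0,0,0,0,-0.12],[0,0,0,0,0,-0.18],[0,0,0,0,0,-0.24],[0,0,0,0,0,-0.3],[0,0,0,0,0,-0.36],[0,0,0,0,0,-0.42],[0,0,0,0,0,-0.48]]' -
python3 -m handwheel '[[0,0,0,0,0,-0.06],[0,0,0,0,0,-0.12],[0,0,0,0,0,-0.18],[0,0,0,0,0,-0.24],[0,0,0,0,0,-0.3],[0,0,0,0,0,-0.36],[0,0,0,0,0,-0.42],[0,0,0,0,0,-0.48]]' -
python3 -m handwheel '[[0,0,0,0,0,-0.06],[0,0,0,0,0,-0.12],[0,0,0,0,0,-0.18],[0,0,0,0,0,-0.24],[0,0,0,0,0,-0.3],[0,0,0,0,0,-0.36],[0,0,0,0,0,-0.42],[0,0,0,0,0,-0.48]]' -
python3 -m handwheel '[[0,0,0,0,0,-0.06],[0,0,0,0,0,-0.131],[0,0,0,0,0,-0.131],[0,0,0,0,0,-0.131],[0,0,0,0,0,-0.131],[0,0,0,0,0,-0.131],[0,0,0,0,0,-0.131],[0,0,0,0,0,-0.131]]' -
python3 - <<'E'
from h import *
s=bot.read_state(); R=np.array(s["tcp_rot"]); print("ya",np.degrees(np.arctan2(R[1,1],R[0,1])))
p,d=cams.capture("wrist"); cv2.imwrite("pics/w5.png",p)
C=cloud("wrist",d,(100,540,150,460),s)
m=(C[:,2]>.095)&(C[:,2]<.113); D=dk(C[m]); m2=(abs(D[:,1])<.04)&(D[:,0]<-.03)&(D[:,0]>-.12); D=D[m2]
print(len(D),np.median(D[:,2]),cv2.minAreaRect(D[:,:2].astype(np.float32)*1000),"tcp",dk(np.array([s["position"]])))
E
```

```text
time_s: 18.4
position: [0.6084, -0.0015, 0.154]
tcp_rot: [[-0.573, -0.82, 0.004], [-0.82, 0.573, -0.001], [-0.002, -0.004, -1.0]]
force: [-0.1, -0.5, 1.1]
opening: 0.354
grasp_force: 0.0
time_s: 19.07
position: [0.6068, -0.0013, 0.1515]
tcp_rot: [[-1.0, 0.005, 0.0], [0.005, 1.0, -0.0], [-0.0, -0.0, -1.0]]
force: [-0.3, -0.6, -0.4]
opening: 0.351
grasp_force: 0.0
time_s: 19.73
position: [0.6069, -0.0012, 0.1515]
tcp_rot: [[-0.57, 0.822, 0.0], [0.822, 0.57, -0.0], [-0.0, 0.0, -1.0]]
force: [-0.6, 0.4, -0.3]
opening: 0.352
grasp_force: 0.0
time_s: 20.4
position: [0.6069, -0.0012, 0.1515]
tcp_rot: [[0.347, 0.938, 0.0], [0.938, -0.347, -0.0], [0.0, 0.0, -1.0]]
force: [-0.0, 0.3, 0.6]
opening: 0.35
grasp_force: 0.0
time_s: 21.07
position: [0.6069, -0.0013, 0.1513]
tcp_rot: [[0.572, 0.82, 0.0], [0.82, -0.572, -0.0], [-0.0, 0.0, -1.0]]
force: [-0.4, 0.1, 0.9]
opening: 0.351
grasp_force: 0.0
ya -34.908559097172684
1874 0.10094866920568411 ((-72.98263549804688, 0.5585842132568359), (59.91187286376953, 12.019122123718262), 62.50861740112305) tcp [[-0.07459226 -0.00035756  0.15125679]]
```

```bash
python3 -m handwheel '[[0,0,-0.015,0,0,0],[0,0,-0.03,0,0,0],[0,0,-0.042,0,0,0],[0,0,-0.047,0,0,0],[0,0,-0.048,0,0,0],[0,0,-0.048,0,0,0],[0,0,-0.048,0,0,0],[0,0,-0.048,0,0,0]]' -
python3 -m handwheel '[[0,0,0,0,0,0],[0,0,0,0,0,0],[0,0,0,0,0,0],[0,0,0,0,0,0],[0,0,0,0,0,0],[0,0,0,0,0,0],[0,0,0.0001,0,0,0.06],[0,0,0.0003,0,0,0.12]]' -1
python3 -m handwheel '[[0,0,0.0001,0,0,0.06],[0,0,0.0003,0,0,0.12],[0,0,0.0004,0,0,0.18],[0,0,0.0005,0,0,0.24],[0,0,0.0007,0,0,0.3],[0,0,0.0008,0,0,0.36],[0,0,0.0009,0,0,0.42],[0,0,0.0011,0,0,0.48]]' -
python3 -m handwheel '[[0,0,0.0001,0,0,0.06],[0,0,0.0003,0,0,0.12],[0,0,0.0004,0,0,0.18],[0,0,0.0005,0,0,0.24],[0,0,0.0007,0,0,0.3],[0,0,0.0008,0,0,0.36],[0,0,0.0009,0,0,0.42],[0,0,0.0011,0,0,0.48]]' -
python3 -m handwheel '[[0,0,0.0001,0,0,0.06],[0,0,0.0003,0,0,0.12],[0,0,0.0004,0,0,0.18],[0,0,0.0005,0,0,0.24],[0,0,0.0007,0,0,0.3],[0,0,0.0008,0,0,0.36],[0,0,0.0009,0,0,0.42],[0,0,0.0011,0,0,0.48]]' -
```

```text
time_s: 21.78
position: [0.6075, -0.0013, 0.104]
tcp_rot: [[0.573, 0.82, 0.002], [0.82, -0.573, -0.0], [0.001, 0.001, -1.0]]
force: [0.4, -0.3, -0.1]
opening: 0.348
grasp_force: 0.0
time_s: 22.45
position: [0.607, -0.0014, 0.1038]
tcp_rot: [[0.356, 0.934, 0.0], [0.934, -0.356, -0.0], [-0.0, 0.0, -1.0]]
force: [1.1, -0.5, 1.7]
opening: 0.136
grasp_force: 30.0
time_s: 23.12
position: [0.6071, -0.0014, 0.1048]
tcp_rot: [[-0.561, 0.828, 0.0], [0.828, 0.561, -0.0], [-0.0, 0.0, -1.0]]
force: [0.0, -0.3, -0.4]
opening: 0.137
grasp_force: 30.0
time_s: 23.78
position: [0.6073, -0.0013, 0.1059]
tcp_rot: [[-1.0, 0.015, 0.001], [0.015, 1.0, -0.0], [-0.001, 0.0, -1.0]]
force: [0.2, -1.5, 0.5]
opening: 0.136
grasp_force: 30.0
time_s: 24.45
position: [0.607, -0.0011, 0.107]
tcp_rot: [[-0.586, -0.81, 0.0], [-0.81, 0.586, 0.0], [-0.0, -0.0, -1.0]]
force: [-0.4, 0.3, 0.2]
opening: 0.135
grasp_force: 30.0
```

```bash
python3 -m handwheel '[[0,0,0,0,0,0],[0,0,0,0,0,0],[0,0,0,0,0,0],[0,0,0,0,0,0],[0,0,0.01,0,0,0],[0,0,0.025,0,0,0],[0,0,0.04,0,0,0],[0,0,0.045,0,0,0]]' -0.3
python3 -m handwheel '[[0,0,0,0,0,-0.06],[0,0,0,0,0,-0.12],[0,0,0,0,0,-0.18],[0,0,0,0,0,-0.24],[0,0,0,0,0,-0.3],[0,0,0,0,0,-0.36],[0,0,0,0,0,-0.42],[0,0,0,0,0,-0.48]]' -
python3 -m handwheel '[[0,0,0,0,0,-0.06],[0,0,0,0,0,-0.12],[0,0,0,0,0,-0.18],[0,0,0,0,0,-0.24],[0,0,0,0,0,-0.3],[0,0,0,0,0,-0.36],[0,0,0,0,0,-0.42],[0,0,0,0,0,-0.48]]' -
python3 -m handwheel '[[0,0,0,0,0,-0.06],[0,0,0,0,0,-0.12],[0,0,0,0,0,-0.18],[0,0,0,0,0,-0.24],[0,0,0,0,0,-0.3],[0,0,0,0,0,-0.36],[0,0,0,0,0,-0.42],[0,0,0,0,0,-0.48]]' -
python3 -m handwheel '[[0,0,0,0,0,-0.06],[0,0,0,0,0,-0.131],[0,0,0,0,0,-0.131],[0,0,0,0,0,-0.131],[0,0,0,0,0,-0.131],[0,0,0,0,0,-0.131],[0,0,0,0,0,-0.131],[0,0,0,0,0,-0.131]]' -
python3 - <<'E'
from h import *
s=bot.read_state(); R=np.array(s["tcp_rot"]); print("ya",np.degrees(np.arctan2(R[1,1],R[0,1])),s["position"])
p,d=cams.capture("wrist"); cv2.imwrite("pics/w6.png",p)
C=cloud("wrist",d,(100,540,150,460),s)
m=(C[:,2]>.098)&(C[:,2]<.116); D=dk(C[m]); m2=(abs(D[:,1])<.04)&(D[:,0]<-.03)&(D[:,0]>-.12); D=D[m2]
print(len(D),np.median(D[:,2]),cv2.minAreaRect(D[:,:2].astype(np.float32)*1000),"tcp",dk(np.array([s["position"]])))
print([np.round(pix2w("wrist",a["position"],z=.064,st=s),3) for a in models.tip_of("mat","wrist")[:1]])
cams.capture("top")
print([(a["conf"],np.round(pix2w("top",a["position"],z=.0,),3)) for a in models.tip_of("mat","top")[:1]])
p,d=cams.capture("top"); C=cloud("top",d,(140,220,210,300)); g=p[C[:,4].astype(int),C[:,3].astype(int)].sum(1); m=(g<150)
print(m.sum(),cv2.minAreaRect(C[m][:,:2].astype(np.float32)*1000),np.median(C[m][:,2]))
E
```

```text
time_s: 25.12
position: [0.6083, -0.0015, 0.1545]
tcp_rot: [[-0.591, -0.807, 0.004], [-0.807, 0.591, -0.001], [-0.002, -0.004, -1.0]]
force: [0.6, 0.5, 0.0]
opening: 0.349
grasp_force: 0.0
time_s: 25.78
position: [0.6068, -0.0012, 0.152]
tcp_rot: [[-1.0, 0.027, 0.0], [0.027, 1.0, -0.0], [-0.0, -0.0, -1.0]]
force: [0.4, 0.7, -0.2]
opening: 0.346
grasp_force: 0.0
time_s: 26.45
position: [0.6068, -0.0012, 0.152]
tcp_rot: [[-0.551, 0.835, -0.0], [0.835, 0.551, -0.0], [0.0, -0.0, -1.0]]
force: [1.1, 0.3, 0.1]
opening: 0.345
grasp_force: 0.0
time_s: 27.12
position: [0.6068, -0.0012, 0.152]
tcp_rot: [[0.368, 0.93, -0.0], [0.93, -0.368, 0.0], [-0.0, -0.0, -1.0]]
force: [-0.3, 0.2, -0.1]
opening: 0.351
grasp_force: 0.0
time_s: 27.78
position: [0.6069, -0.0012, 0.1519]
tcp_rot: [[0.59, 0.807, -0.0], [0.807, -0.59, -0.0], [-0.0, -0.0, -1.0]]
force: [-0.1, -0.4, -0.7]
opening: 0.353
grasp_force: 0.0
ya -36.16748453206444 [ 0.60691075 -0.00124789  0.15185571]
1822 0.10444829023289007 ((-73.03728485107422, -0.16299057006835938), (57.20964813232422, 11.975056648254395), 61.931007385253906) tcp [[-0.07460361 -0.00034234  0.15185571]]
[]
[(0.9, array([0.506, 0.322, 0.   ]))]
1546 ((496.6094970703125, 232.25424194335938), (319.30902099609375, 137.6382293701172), 87.14573669433594) 0.005006863927030203
```

```bash
python3 -m handwheel '[[0,0,-0.015,0,0,0],[0,0,-0.03,0,0,0],[0,0,-0.04,0,0,0],[0,0,-0.045,0,0,0],[0,0,-0.046,0,0,0],[0,0,-0.046,0,0,0],[0,0,-0.046,0,0,0],[0,0,-0.046,0,0,0]]' -
python3 -m handwheel '[[0,0,0,0,0,0],[0,0,0,0,0,0],[0,0,0,0,0,0],[0,0,0,0,0,0],[0,0,0,0,0,0],[0,0,0,0,0,0],[0,0,0.0001,0,0,0.06],[0,0,0.0003,0,0,0.12]]' -1
python3 -m handwheel '[[0,0,0.0001,0,0,0.06],[0,0,0.0003,0,0,0.12],[0,0,0.0004,0,0,0.18],[0,0,0.0005,0,0,0.24],[0,0,0.0007,0,0,0.3],[0,0,0.0008,0,0,0.36],[0,0,0.0009,0,0,0.42],[0,0,0.0011,0,0,0.48]]' -
python3 -m handwheel '[[0,0,0.0001,0,0,0.06],[0,0,0.0003,0,0,0.12],[0,0,0.0004,0,0,0.18],[0,0,0.0005,0,0,0.24],[0,0,0.0007,0,0,0.3],[0,0,0.0008,0,0,0.36],[0,0,0.0009,0,0,0.42],[0,0,0.0011,0,0,0.48]]' -
python3 -m handwheel '[[0,0,0.0001,0,0,0.06],[0,0,0.0003,0,0,0.12],[0,0,0.0004,0,0,0.18],[0,0,0.0005,0,0,0.2],[0,0,0.0006,0,0,0.2],[0,0,0.0006,0,0,0.2],[0,0,0.0006,0,0,0.2],[0,0,0.0006,0,0,0.2]]' -
python3 - <<'E'
from h import *
s=bot.read_state(); R=np.array(s["tcp_rot"]); print("ya",np.degrees(np.arctan2(R[1,1],R[0,1])),s["position"],s["joint_positions"])
p=cv2.imread("pics/top0.png"); d=np.load("top0.npy"); C=cloud("top",d,(140,220,210,300)); m=p[C[:,4].astype(int),C[:,3].astype(int)].sum(1)<150
print(m.sum(),cv2.minAreaRect(C[m][:,:2].astype(np.float32)*1000))
E
```

```text
time_s: 28.7
position: [0.6075, -0.0014, 0.1066]
tcp_rot: [[0.591, 0.807, 0.001], [0.807, -0.591, -0.0], [0.001, 0.001, -1.0]]
force: [0.6, 0.6, 1.0]
opening: 0.349
grasp_force: 0.0
time_s: 29.37
position: [0.6071, -0.0012, 0.1063]
tcp_rot: [[0.377, 0.926, 0.0], [0.926, -0.377, 0.0], [0.0, 0.0, -1.0]]
force: [0.3, 0.4, 0.5]
opening: 0.138
grasp_force: 30.0
time_s: 30.03
position: [0.6069, -0.0011, 0.1074]
tcp_rot: [[-0.543, 0.84, 0.0], [0.84, 0.543, 0.0], [0.0, 0.0, -1.0]]
force: [-0.0, 0.7, 0.9]
opening: 0.138
grasp_force: 30.0
time_s: 30.7
position: [0.6068, -0.0012, 0.1085]
tcp_rot: [[-0.999, 0.037, -0.0], [0.037, 0.999, 0.0], [0.0, 0.0, -1.0]]
force: [-0.1, -0.4, 0.8]
opening: 0.136
grasp_force: 30.0
time_s: 31.37
position: [0.6068, -0.0012, 0.1089]
tcp_rot: [[-0.937, -0.349, -0.0], [-0.349, 0.937, 0.0], [0.0, 0.0, -1.0]]
force: [-0.4, 0.0, 1.0]
opening: 0.134
grasp_force: 30.0
ya 110.43015041083359 [ 0.60684759 -0.00119959  0.10891749] [-1.06524994e+01  3.92155856e+01  9.10891922e+01 -5.29119989e-04
  4.97066811e+01 -1.21082308e+02]
2882 ((501.754638671875, 323.5802917480469), (127.73273468017578, 129.28526306152344), 3.6329989433288574)
```

```bash
python3 -m handwheel '[[0,0,0.001,0,0,0.01],[0,0,0.002,0,0,0.02],[0,0,0.003,0,0,0.03],[0,0,0.004,0,0,0.04],[0,0,0.005,0,0,0.05],[0,0,0.006,0,0,0.05],[0,0,0.006,0,0,0.05],[0,0,0.006,0,0,0.05]]' -
```

```text
time_s: 32.03
position: [0.607, -0.0012, 0.115]
tcp_rot: [[-0.897, -0.441, 0.0], [-0.441, 0.897, -0.0], [-0.0, -0.0, -1.0]]
force: [-0.3, 0.1, -0.6]
opening: 0.135
grasp_force: 30.0
```

The cap is free: it rose 6 mm with no resistance. Next I'll lift it and carry it over the spray to the mat.

```bash
python3 -m handwheel '[[0,0,0.01,0,0,0],[0,0,0.03,0,0,0],[0,0,0.05,0,0,0],[0,0,0.075,0,0,0],[0,0,0.1,0,0,0],[0,0,0.125,0,0,0],[0,0,0.145,0,0,0],[0,0,0.15,0,0,0]]' -
python3 -m handwheel '[[-0.005,0.01,0,0,0,0],[-0.01,0.03,0,0,0,0],[-0.02,0.055,0,0,0,0],[-0.03,0.085,0,0,0,0],[-0.04,0.115,0,0,0,0],[-0.05,0.145,0,0,0,0],[-0.06,0.175,0,0,0,0],[-0.07,0.205,0,0,0,0]]' -
python3 -m handwheel '[[-0.008,0.025,0,0,0,0],[-0.016,0.05,0,0,0,0],[-0.024,0.075,0,0,0,0],[-0.03,0.1,0,0,0,0],[-0.034,0.115,0,0,0,0],[-0.035,0.12,0,0,0,0],[-0.035,0.12,0,0,0,0],[-0.035,0.12,0,0,0,0]]' -
python3 -m handwheel '[[0,0,-0.02,0,0,0],[0,0,-0.045,0,0,0],[0,0,-0.075,0,0,0],[0,0,-0.105,0,0,0],[0,0,-0.13,0,0,0],[0,0,-0.15,0,0,0],[0,0,-0.16,0,0,0],[0,0,-0.16,0,0,0]]' -
python3 - <<'E'
from h import *
s=bot.read_state(); print(s["position"])
p,d=cams.capture("wrist"); cv2.imwrite("pics/w7.png",p); p,d=cams.capture("scene"); cv2.imwrite("pics/s7.png",p)
E
```

```text
time_s: 32.7
position: [0.6089, -0.0015, 0.2697]
tcp_rot: [[-0.897, -0.442, 0.008], [-0.442, 0.897, -0.002], [-0.007, -0.005, -1.0]]
force: [0.6, -0.3, -0.5]
opening: 0.137
grasp_force: 30.0
time_s: 33.37
position: [0.5343, 0.2054, 0.263]
tcp_rot: [[-0.897, -0.441, -0.004], [-0.441, 0.897, -0.0], [0.004, 0.002, -1.0]]
force: [0.6, 0.1, -1.1]
opening: 0.135
grasp_force: 30.0
time_s: 34.03
position: [0.5011, 0.3233, 0.2638]
tcp_rot: [[-0.897, -0.442, -0.002], [-0.442, 0.897, -0.002], [0.003, -0.0, -1.0]]
force: [0.5, 1.4, -1.1]
opening: 0.139
grasp_force: 30.0
time_s: 34.7
position: [0.5007, 0.3218, 0.1024]
tcp_rot: [[-0.898, -0.44, -0.005], [-0.44, 0.898, -0.002], [0.006, 0.0, -1.0]]
force: [-0.7, -0.3, -0.9]
opening: 0.133
grasp_force: 30.0
[0.50071114 0.32183705 0.10238121]
```

View pics/s7.png

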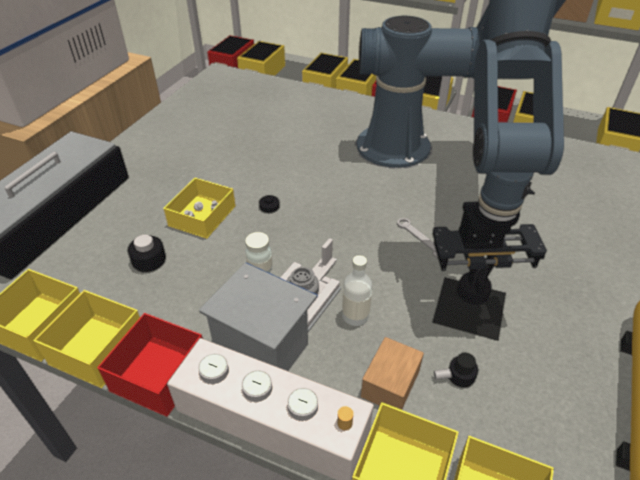

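View pics/w7.png

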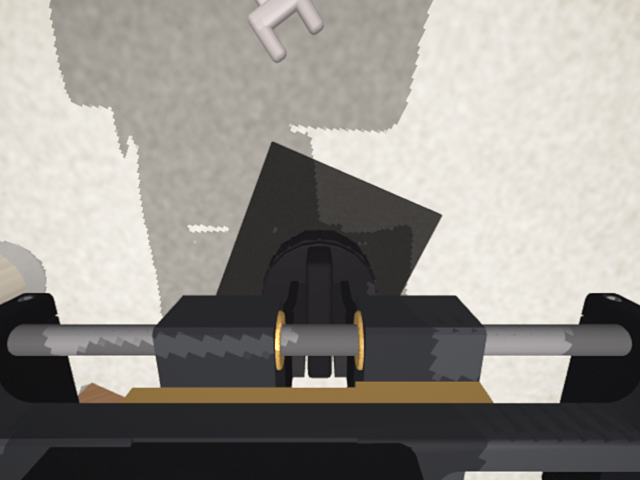

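The scene view shows the cap held over the mat at about (472,288), with the open canister standing drawn out at (300,278). The wrist view shows the cap at (320,280), about centred on the mat. Now I'll lower it gently.

```bash
python3 -m handwheel '[[0,0,-0.008,0,0,0],[0,0,-0.016,0,0,0],[0,0,-0.024,0,0,0],[0,0,-0.03,0,0,0],[0,0,-0.034,0,0,0],[0,0,-0.036,0,0,0],[0,0,-0.036,0,0,0],[0,0,-0.036,0,0,0]]' -
python3 -m handwheel '[[0,0,-0.0005,0,0,0],[0,0,-0.001,0,0,0],[0,0,-0.0015,0,0,0],[0,0,-0.002,0,0,0],[0,0,-0.0025,0,0,0],[0,0,-0.003,0,0,0],[0,0,-0.003,0,0,0],[0,0,-0.003,0,0,0]]' -
```

```text
time_s: 35.47
position: [0.5019, 0.3238, 0.0688]
tcp_rot: [[-0.897, -0.442, -0.0], [-0.442, 0.897, -0.0], [0.0, 0.0, -1.0]]
force: [0.5, -0.2, -1.1]
opening: 0.133
grasp_force: 30.0
time_s: 36.13
position: [0.5019, 0.3237, 0.0659]
tcp_rot: [[-0.897, -0.441, -0.0], [-0.441, 0.897, -0.0], [0.0, -0.0, -1.0]]
force: [-0.2, -0.1, -1.5]
opening: 0.136
grasp_force: 30.0
```

```bash
python3 -m handwheel '[[0,0,-0.0005,0,0,0],[0,0,-0.001,0,0,0],[0,0,-0.0015,0,0,0],[0,0,-0.002,0,0,0],[0,0,-0.0025,0,0,0],[0,0,-0.0025,0,0,0],[0,0,-0.0025,0,0,0],[0,0,-0.0025,0,0,0]]' -
python3 -m handwheel '[[0,0,-0.0003,0,0,0],[0,0,-0.0006,0,0,0],[0,0,-0.0009,0,0,0],[0,0,-0.0012,0,0,0],[0,0,-0.0012,0,0,0],[0,0,-0.0012,0,0,0],[0,0,-0.0012,0,0,0],[0,0,-0.0012,0,0,0]]' -
```

```text
time_s: 36.8
position: [0.5019, 0.3238, 0.0634]
tcp_rot: [[-0.897, -0.441, 0.0], [-0.441, 0.897, -0.0], [-0.0, -0.0, -1.0]]
force: [-0.4, -0.6, -0.6]
opening: 0.135
grasp_force: 30.0
time_s: 37.47
position: [0.5019, 0.3238, 0.0623]
tcp_rot: [[-0.897, -0.441, 0.0], [-0.441, 0.897, 0.0], [-0.0, -0.0, -1.0]]
force: [-0.1, 0.5, -1.0]
opening: 0.137
grasp_force: 30.0
```

```bash
python3 -m handwheel '[[0,0,-0.0003,0,0,0],[0,0,-0.0006,0,0,0],[0,0,-0.0009,0,0,0],[0,0,-0.0012,0,0,0],[0,0,-0.0012,0,0,0],[0,0,-0.0012,0,0,0],[0,0,-0.0012,0,0,0],[0,0,-0.0012,0,0,0]]' -
```

```text
time_s: 38.13
position: [0.502, 0.3237, 0.0614]
tcp_rot: [[-0.897, -0.441, 0.0], [-0.441, 0.897, 0.0], [-0.0, -0.0, -1.0]]
force: [-0.4, -1.3, 4.2]
opening: 0.136
grasp_force: 30.0
```

Contact at 4 N. Releasing and retreating.

```bash
python3 -m handwheel '[[0,0,0,0,0,0],[0,0,0,0,0,0],[0,0,0,0,0,0],[0,0,0,0,0,0],[0,0,0,0,0,0],[0,0,0,0,0,0],[0,0,0,0,0,0],[0,0,0,0,0,0]]' -0.2
python3 -m handwheel '[[0,0,0.01,0,0,0],[0,0,0.03,0,0,0],[0,0,0.06,0,0,0],[0,0,0.09,0,0,0],[0,0,0.12,0,0,0],[0,0,0.15,0,0,0],[0,0,0.17,0,0,0],[0,0,0.17,0,0,0]]' -
python3 -m handwheel '[[-0.02,0.02,0.02,0,0,0],[-0.04,0.04,0.04,0,0,0],[-0.06,0.06,0.04,0,0,0],[-0.08,0.08,0.04,0,0,0],[-0.1,0.1,0.04,0,0,0],[-0.12,0.12,0.04,0,0,0],[-0.12,0.12,0.04,0,0,0],[-0.12,0.12,0.04,0,0,0]]' -
python3 - <<'E'
from h import *
p,d=cams.capture("scene"); cv2.imwrite("pics/s8.png",cv2.resize(p[160:420,120:540],None,fx=1.9,fy=1.9))
p,d=cams.capture("top"); cv2.imwrite("pics/t8.png",p)
for q,z in [("cap",.004),("mat",0),("out",.006),("neck",.064),("jar",0),("spray",0)]:
    print(q,[(round(a["conf"],2),np.round(pix2w("top",a["position"],z=z),3).tolist()) for a in models.tip_of(q,"top")[:2]])
C=cloud("top",d,(150,220,220,290)); m=(C[:,2]>.05)&(C[:,2]<.075); print(m.sum(),cv2.minAreaRect(C[m][:,:2].astype(np.float32)*1000),np.median(C[m][:,2]))
E
```

```text
time_s: 38.8
position: [0.5019, 0.3237, 0.061]
tcp_rot: [[-0.897, -0.441, -0.0], [-0.441, 0.897, -0.0], [0.0, -0.0, -1.0]]
force: [0.4, 0.4, -0.9]
opening: 0.399
grasp_force: 0.0
time_s: 39.47
position: [0.5046, 0.325, 0.2372]
tcp_rot: [[-0.897, -0.442, 0.011], [-0.442, 0.897, 0.004], [-0.011, -0.001, -1.0]]
force: [0.6, 0.3, 0.4]
opening: 0.4
grasp_force: 0.0
time_s: 40.13
position: [0.3804, 0.4443, 0.2707]
tcp_rot: [[-0.896, -0.444, -0.001], [-0.444, 0.896, -0.001], [0.001, -0.001, -1.0]]
force: [0.3, -1.0, 0.8]
opening: 0.398
grasp_force: 0.0
cap [(0.66, [0.493, 0.327, 0.004])]
mat [(0.87, [0.504, 0.323, 0.0])]
out [(0.28, [0.727, 0.231, 0.006])]
neck [(0.92, [0.606, -0.006, 0.064])]
jar [(0.74, [0.576, -0.122, 0.0]), (0.6, [0.672, 0.349, 0.0])]
spray [(0.57, [0.61, 0.109, 0.0])]
175 ((502.68084716796875, 321.1481628417969), (60.31835174560547, 13.055943489074707), 26.793733596801758) 0.06010397657891853
```

View pics/s8.png

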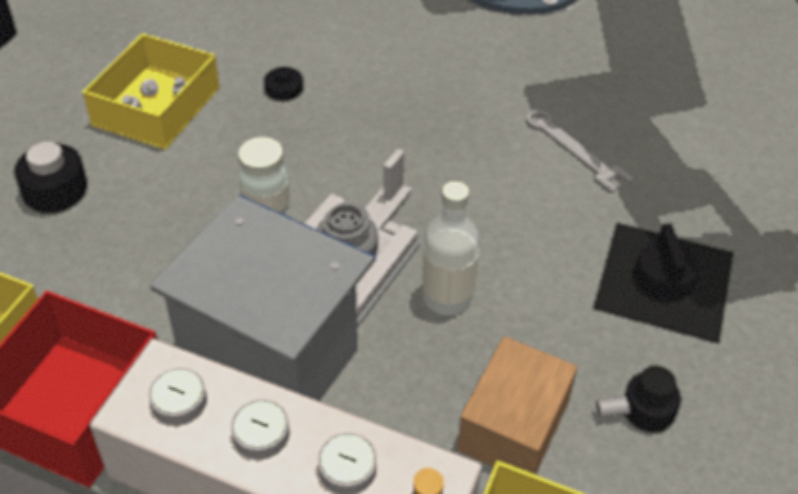

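The cap stands upright in the middle of the mat at about (665,265). The open canister is drawn out at (348,228), and the bystanders look undisturbed. Handing in.

```bash
python3 -c "
from rig import bot
print(bot.hand_in())"
```

```text
the job is handed in; nothing more can be done
None
```

The job is handed in at about 40 s: the canister is drawn out against its stops and standing open, the cap is skirt-down in the middle of the mat, and nothing else on the bench looks moved in the last pictures; the hand-in returned no verdict.

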